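# Call the courier and hold up the full slide tin

## Task

First press the call bell's plunger fully down to its stop to summon the courier. Then find by feel which of the three identical slide tins is full (the heaviest): lift the tin on the blue mat, then the one on the yellow mat, then the one on the red mat a few centimetres clear, standing each back upright on its own mat before lifting the next and leaving everything else on the bench where it is. Finish holding the heaviest tin up, upright and still in the gripper with its base at least 15 cm above the bench, the other two standing on their mats; do not put it down or let go.

Things in the scene. Friction and masses are not known exactly. Their poses are not given: they have to be found in the camera images.
- tin_a: one of three identical closed round aluminium tins, 60 mm diameter, 100 mm tall, plain vertical side with a flush lid seam, strong enough for a firm grip; origin at the centre of its underside, z up; stands on one of the coloured mats (which tin stands on which mat changes each time). Each weighs 0.15 to 0.75 kg; one of the three is at least 0.2 kg heavier than either of the others
- tin_b: one of three identical closed round aluminium tins, 60 mm diameter, 100 mm tall, plain vertical side with a flush lid seam, strong enough for a firm grip; origin at the centre of its underside, z up; stands on one of the coloured mats (which tin stands on which mat changes each time). Each weighs 0.15 to 0.75 kg; one of the three is at least 0.2 kg heavier than either of the others
- tin_c: one of three identical closed round aluminium tins, 60 mm diameter, 100 mm tall, plain vertical side with a flush lid seam, strong enough for a firm grip; origin at the centre of its underside, z up; stands on one of the coloured mats (which tin stands on which mat changes each time). Each weighs 0.15 to 0.75 kg; one of the three is at least 0.2 kg heavier than either of the others
- mat_blue: blue square mat, 100 x 100 mm, 4 mm thick, fixed to the bench, one tin standing near its middle; origin at the centre of its underside (bench level), z up
- mat_yellow: yellow square mat, 100 x 100 mm, 4 mm thick, fixed to the bench, one tin standing near its middle; origin at the centre of its underside (bench level), z up
- mat_red: red square mat, 100 x 100 mm, 4 mm thick, fixed to the bench, one tin standing near its middle; origin at the centre of its underside (bench level), z up
- bell_plunger (a joint): travel of the call bell's plunger, m: 0 = up, 0.010 = fully down at its stop; a spring returns it (2 N at the top, 6 N at the stop)
- bell_top (a point): centre of the top of the bell's plunger, a black disc 24 mm across, 62 mm above the bench when up; it moves straight down 10 mm. The bell (steel dome 80 mm across and 43 mm high, on a black base 90 mm across) is fixed to the bench
- cover_glass_box: small loose white box 28 x 28 x 22 mm; origin under its centre; a bystander, leave it alone
- dropper_bottle: loose amber bottle, 36 mm across, 75 mm tall; origin under its centre; a bystander, leave it alone
- swab_jar: loose clear jar with white cap, 70 mm across, 85 mm tall; origin under its centre; a bystander, leave it alone
- slide_box: loose flat green and grey box 102 x 172 x 34 mm (x, y, z); origin under its centre; a bystander, leave it alone
- dish_stack: loose stack of three glass dishes (one piece), 90 mm across, 44 mm tall; origin under its centre; a bystander, leave it alone
There are look-alikes about, which are no part of the job. Of the things that look like the mat_yellow, the largest one is meant.

How it is judged:
On the way, in this order (a step that is already met when the one before it is completed fails the run):
1. the bell's plunger is pressed down to its stop (at least 8.5 of 10 mm) (value of joint bell_plunger above 0.0085 m), for 0.05 s.
2. the tin of the blue mat is held at least 2 cm above the bench, while the other two mats carry their tins (contact force between mat_blue and anything else below 0.2 N and contact force between each of mat_yellow, mat_red and anything else above 1 N and ((height (world z) of tin_a above 0.02 m and contact force between the fingers and tin_a above 1 N) or (height (world z) of tin_b above 0.02 m and contact force between the fingers and tin_b above 1 N) or (height (world z) of tin_c above 0.02 m and contact force between the fingers and tin_c above 1 N))), for 0.2 s.
3. the tin of the yellow mat is held at least 2 cm above the bench, while the other two mats carry their tins (contact force between mat_yellow and anything else below 0.2 N and contact force between each of mat_blue, mat_red and anything else above 1 N and ((height (world z) of tin_a above 0.02 m and contact force between the fingers and tin_a above 1 N) or (height (world z) of tin_b above 0.02 m and contact force between the fingers and tin_b above 1 N) or (height (world z) of tin_c above 0.02 m and contact force between the fingers and tin_c above 1 N))), for 0.2 s.
4. the tin of the red mat is held at least 2 cm above the bench, while the other two mats carry their tins (contact force between mat_red and anything else below 0.2 N and contact force between each of mat_blue, mat_yellow and anything else above 1 N and ((height (world z) of tin_a above 0.02 m and contact force between the fingers and tin_a above 1 N) or (height (world z) of tin_b above 0.02 m and contact force between the fingers and tin_b above 1 N) or (height (world z) of tin_c above 0.02 m and contact force between the fingers and tin_c above 1 N))), for 0.2 s.
At the end, for the whole second after the job is handed in: the heaviest tin is in the fingers, base at least 14 cm above the bench, within 20 degrees of upright, still; the other two stand upright at rest on their mats within 4 cm of where they began, not touched; no mat carries over 4 N (the lighter tins weigh less, the heaviest more) (contact force between each of mat_blue, mat_yellow, mat_red and anything else below 4 N and ((height (world z) of tin_a above 0.14 m and angle between tin_a's own z axis and vertical below 0.35 rad and linear speed of tin_a below 0.05 m/s and contact force between the fingers and tin_a above 2 N and distance of each of tin_b, tin_c from where it was at the start of the episode below 0.04 m and angle between each of tin_b, tin_c's own z axis and vertical below 0.1 rad and linear speed of each of tin_b, tin_c below 0.03 m/s and contact force between the fingers and tin_b below 0.1 N and (contact force between tin_b and mat_blue above 1 N or contact force between tin_b and mat_yellow above 1 N or contact force between tin_b and mat_red above 1 N) and contact force between the fingers and tin_c below 0.1 N and (contact force between tin_c and mat_blue above 1 N or contact force between tin_c and mat_yellow above 1 N or contact force between tin_c and mat_red above 1 N)) or (height (world z) of tin_b above 0.14 m and angle between tin_b's own z axis and vertical below 0.35 rad and linear speed of tin_b below 0.05 m/s and contact force between the fingers and tin_b above 2 N and distance of each of tin_a, tin_c from where it was at the start of the episode below 0.04 m and angle between each of tin_a, tin_c's own z axis and vertical below 0.1 rad and linear speed of each of tin_a, tin_c below 0.03 m/s and contact force between the fingers and tin_a below 0.1 N and (contact force between tin_a and mat_blue above 1 N or contact force between tin_a and mat_yellow above 1 N or contact force between tin_a and mat_red above 1 N) and contact force between the fingers and tin_c below 0.1 N and (contact force between tin_c and mat_blue above 1 N or contact force between tin_c and mat_yellow above 1 N or contact force between tin_c and mat_red above 1 N)) or (height (world z) of tin_c above 0.14 m and angle between tin_c's own z axis and vertical below 0.35 rad and linear speed of tin_c below 0.05 m/s and contact force between the fingers and tin_c above 2 N and distance of each of tin_a, tin_b from where it was at the start of the episode below 0.04 m and angle between each of tin_a, tin_b's own z axis and vertical below 0.1 rad and linear speed of each of tin_a, tin_b below 0.03 m/s and contact force between the fingers and tin_a below 0.1 N and (contact force between tin_a and mat_blue above 1 N or contact force between tin_a and mat_yellow above 1 N or contact force between tin_a and mat_red above 1 N) and contact force between the fingers and tin_b below 0.1 N and (contact force between tin_b and mat_blue above 1 N or contact force between tin_b and mat_yellow above 1 N or contact force between tin_b and mat_red above 1 N)))); the arm keeps its last pose, push and grip.
It fails at once if a tin tips by more than 35 degrees (angle between any of tin_a, tin_b, tin_c's own z axis and vertical above 0.6 rad).
It fails at once if a bystander is moved by more than 3 cm (distance of any of cover_glass_box, dropper_bottle, swab_jar, slide_box, dish_stack from where it was at the start of the episode above 0.03 m).
It also fails if it takes over 72 s, if anything falls off the work surface, if the arm or the gripper's body presses on something with over 40 N, if the wrist force passes 120 N, or if a joint passes its speed limit or range.

## Robot

A 6-joint arm with a two-finger parallel gripper is mounted at the origin on the work surface. World frame = base frame: x ahead of the robot, y to its left, z up, the work surface at z = 0. Lengths are in m, angles in rad, forces in N, time in s.
With the tool pointing down it reaches from about 0.375 to 0.9 m from the base axis. Payload 3.1 kg.
Tool frame: the origin (TCP) lies at the very end of the fingers, on their centre line; the grasp point (between the pads) lies 19 mm behind it; z points along the fingers, y is the direction in which the jaws open and shut (so a half turn about z gives the same grasp; the last joint's range is limited). The gripper opens to 87 mm and grips with 3 to 60 N. Pads are 19 mm wide; open, the fingers measure 117 mm over their backs; the gripper's body (75 mm by 190 mm) begins 51 mm behind the grasp point.
Start: joints at [1.024, 0.527, 1.433, -0, 1.181, -0.178], TCP at [0.225, 0.583, 0.223] pointing down, gripper open.
Joint ranges: [-3.08, 3.08], [-0.75, 2.2], [0.22, 2.44], [-1.43, 4.57], [0, 2.65], [-2.85, 2.85]. Speed limits (rad/s): [2.79, 2.79, 3.14, 3.14, 3.14, 3.14].

## Interface

Orientations are given as a unit quaternion [x, y, z, w].
In Python, from rig import robot gives the robot as it stands.
- The arm moves only by the tool arm_command, never from a script. Its argument "targets" is a list of rows, each a list of 5 numbers: the shift along the tool's x, y, z in cm, then the turn about the tool's z in rad, then the finger opening in cm, from 0 to 8.7. In form: [[dx, dy, dz, spin, hand], ...]. A call has 1 to 5 rows; each row is the pose to reach, as a shift and turn from the pose commanded when the call began, along the tool's axes at that moment; what a row does not reach only later rows make up. A row lasts 1/8 s, in which the tool goes at most 62.5 mm and 10.7 degrees, less where a joint would pass 70% of its speed; a pose out of reach is approached as far as the arm can. A call with a gripper value outside its range is refused whole. The fingers move at their own pace and stop on an object; "newtons" is the grip in N (left out, the last holds). Time passes only in rows, so rows that repeat a pose let the fingers close. It gives the time, the measured TCP pose, the force and the opening at its end, in the units of the state.
- robot.get_obs(): the state, without advancing time (a new reading comes with each control period).
- robot.camera(name): name is "scene" or "top" or "wrist"; returns (picture, depth): 420x560x3 uint8, red, green, blue; 420x560 float32, m along the optical axis (not along the pixel's ray), 0 where there is no reading.
- robot.camera_model(name): a dict with "mtx" (3x3 intrinsics, pixels), "k1" (the pictures are not rectified: a ray, as slopes to the right and down, at radius r is drawn at 1 + k1 r^2 times it, then the intrinsics apply), "extrinsics" (4x4, takes a point from world to camera coordinates). Camera axes: x right, y up, looking along -z (the intrinsics and any distortion apply to the point x, -y, -z); pixel columns grow to the right and rows downward; lengths in m; the calibration is good to about 2 mm. A picture is of the moment at which its call begins: read the wrist's pose just before it. camera_model takes no time and is no camera call; for the wrist camera it gives the pose at the moment of the call.
- robot.hand_in(): hands the job in, once; it reports no verdict.
The state is a dict: "time": time; "q": joint angles; "joint_velocities": joint speeds; "joint_torque": joint torques, N m; "position": TCP position; "tool_rot": TCP orientation; "ft_force": force on the tool from outside, world axes, zero at the start; "moment": the same for the moment, N m; "grip_width": finger opening in m.
Only numpy, scipy, OpenCV 4.12 (cv2) and the standard library are available. Lean on these libraries where they do the work, as an engineer would, in place of code of your own. Each camera call takes 0.05 s, during which the arm holds its last target.

## Working session

There is one attempt and no reset: what is moved stays moved. The work goes in short steps, Python scripts to look and compute and a tool call to move; the robot and the scene stay as the last step left them, time stands still between calls to the robot, and variables do not carry over. Pictures are saved under pics/ and viewed, and the job is handed in when it is done.

Besides the shell and the picture viewer there is one more tool, called after "Call:" as a command line: name --pt "numbers of a row" for each row, then --argument value for the rest. arm_command: Moves the arm, as the interface text tells. Its arguments: {"type":"object","properties":{"targets":{"type":"array","items":{"type":"array","items":{"type":"number"}}},"newtons":{"type":"number"}},"required":["targets"]}

```bash
mkdir -p pics; ls
python3 - <<'E'
from rig import robot
import cv2,numpy as np
print(robot.get_obs())
for n in ["scene","top"]:
    p,d=robot.camera(n); m=robot.camera_model(n)
    cv2.imwrite(f"pics/{n}0.png",p[:,:,::-1]); np.savez(f"{n}0.npz",p=p,d=d,**m)
    print(n,m)
E
```

```text
pics
{'time': 0.0, 'q': array([ 1.02451988e+00,  5.28469903e-01,  1.43389238e+00, -1.10578641e-05,
        1.18138369e+00, -1.78502704e-01]), 'joint_velocities': array([ 0.00191294, -0.00043983,  0.00056321,  0.0014599 , -0.00092429,
       -0.00021694]), 'joint_torque': array([ 1.72716004e-04, -4.40037382e+01, -1.76598573e+01,  6.34344388e-02,
        5.81102434e-02, -1.35450655e-04]), 'position': array([0.22430599, 0.58258539, 0.22157249]), 'tool_rot': array([ 1.82850110e-01,  9.83140213e-01, -1.00854141e-03, -3.76903921e-04]), 'ft_force': array([ 0.82434503, -0.14550384, -0.05278175]), 'moment': array([-0.02594541, -0.01131416, -0.00303002]), 'grip_width': 0.08740794464395664}
scene {'mtx': array([[419.02116323,   0.        , 280.19170424],
       [  0.        , 419.02116323, 212.54374438],
       [  0.        ,   0.        ,   1.        ]]), 'k1': -0.02722856079937305, 'extrinsics': array([[ 0.37263524,  0.92773716, -0.02113631, -0.19585319],
       [-0.57267686,  0.24782452,  0.78142448,  0.2580057 ],
       [ 0.73019463, -0.27908202,  0.62364175, -1.34347554],
       [ 0.        ,  0.        ,  0.        ,  1.        ]])}
top {'mtx': array([[496.86037561,   0.        , 282.45710691],
       [  0.        , 496.86037561, 211.71268327],
       [  0.        ,   0.        ,   1.        ]]), 'k1': -0.06330559387493234, 'extrinsics': array([[-0.01458038, -0.9998183 ,  0.01227953, -0.01037945],
       [ 0.99595166, -0.01343237,  0.08888115, -0.56441336],
       [-0.08870006,  0.01352573,  0.99596654, -1.11226611],
       [ 0.        ,  0.        ,  0.        ,  1.        ]])}
```

View pics/scene0.png

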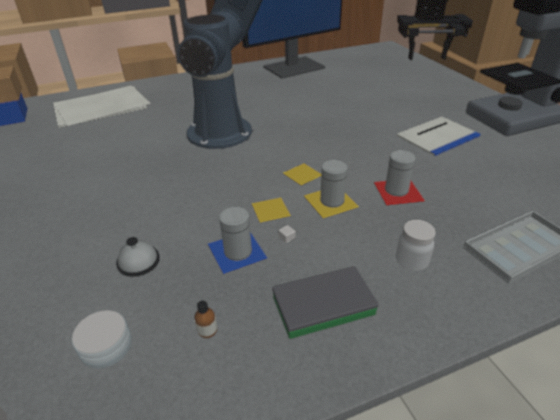

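View pics/top0.png

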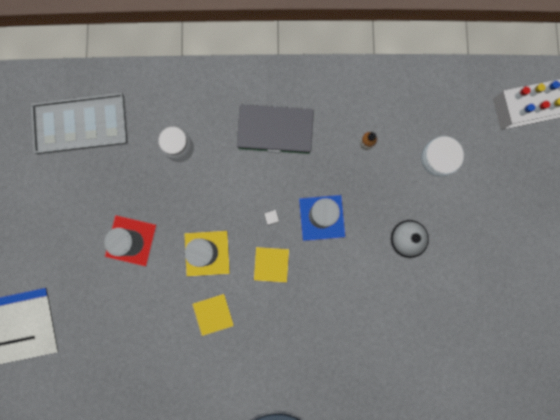

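The yellow candidates in the top view are (207,254) with a tin on it, (271,265) and (213,315). I'll measure their sizes and locate everything else.

```bash
cat > h.py <<'E'
import numpy as np,cv2
def rays(m,uv):
    K=m['mtx'];k1=float(m['k1']);E=m['extrinsics']
    uv=np.atleast_2d(np.array(uv,float))
    d=np.c_[(uv[:,0]-K[0,2])/K[0,0],(uv[:,1]-K[1,2])/K[1,1]]
    s=d.copy()
    for _ in range(20): s=d/(1+k1*(s**2).sum(1,keepdims=True))
    c=np.c_[s[:,0],-s[:,1],-np.ones(len(s))]
    R=E[:3,:3]; return -R.T@E[:3,3], c@R
def onplane(m,uv,z):
    o,r=rays(m,uv); t=(z-o[2])/r[:,2]; return o+r*t[:,None]
def proj(m,P):
    P=np.atleast_2d(P);E=m['extrinsics'];c=P@E[:3,:3].T+E[:3,3]
    s=np.c_[c[:,0]/-c[:,2],-c[:,1]/-c[:,2]];s=s*(1+float(m['k1'])*(s**2).sum(1,keepdims=True))
    return s*[m['mtx'][0,0],m['mtx'][1,1]]+m['mtx'][:2,2]
def cloud(m,d):
    h,w=d.shape;vv,uu=np.mgrid[:h,:w];o,r=rays(m,np.c_[uu.ravel(),vv.ravel()])
    return (o+r*d.reshape(-1,1)).reshape(h,w,3)
E
python3 - <<'E'
from h import *
m=np.load('top0.npz');p=m['p'];d=m['d']
C=cloud(m,d)
hsv=cv2.cvtColor(p,cv2.COLOR_RGB2HSV)
for n,lo,hi in [('yellow',(20,150,100),(32,255,255)),('blue',(108,180,80),(125,255,255)),('red',(0,200,100),(6,255,255)),('red2',(174,180,100),(180,255,255))]:
    k=cv2.inRange(hsv,lo,hi)
    for c in cv2.findContours(k,cv2.RETR_EXTERNAL,cv2.CHAIN_APPROX_NONE)[0]:
        if cv2.contourArea(c)<300: continue
        P=onplane(m,c[:,0],0.004)
        r=cv2.minAreaRect(P[:,:2].astype(np.float32)*1000)
        print(n,c[:,0].mean(0),r)
Z=C[:,:,2]
n,l,s,ce=cv2.connectedComponentsWithStats(((Z>.085)&(Z<.13)&(d>0)).astype(np.uint8))
for i in range(1,n):
    if s[i][4]<100: continue
    c=cv2.findContours((l==i).astype(np.uint8),cv2.RETR_EXTERNAL,cv2.CHAIN_APPROX_NONE)[0][0]
    z=np.median(Z[l==i]);P=onplane(m,c[:,0],z)
    (x,y),r=cv2.minEnclosingCircle(P[:,:2].astype(np.float32)*1000)
    print('tall',ce[i],s[i][4],z,x,y,r,np.median(C[l==i],0))
n,l,s,ce=cv2.connectedComponentsWithStats(((Z>.015)&(Z<.086)&(d>0)).astype(np.uint8))
for i in range(1,n):
    if s[i][4]<40: continue
    print('mid',ce[i],s[i],Z[l==i].max(),np.median(C[l==i],0))
k=((p.max(2)<40)).astype(np.uint8)
n,l,s,ce=cv2.connectedComponentsWithStats(k)
for i in range(1,n):
    if s[i][4]>30: print('black',ce[i],s[i], np.nanmedian(C[l==i],0),onplane(m,ce[i],.062))
print(Z[231:246,409:424].round(3)[::2,::2])
cv2.imwrite('pics/c1.png',cv2.resize(p[190:350,90:450,::-1],None,fx=2.2,fy=2.2,interpolation=2))
E
```

```text
yellow [212.67521368 314.28205128] ((331.9254455566406, 145.16525268554688), (73.75643157958984, 73.38951873779297), 16.601938247680664)
yellow [271.00819672 264.45081967] ((444.2033386230469, 9.577339172363281), (73.80525970458984, 73.52619171142578), 85.57826232910156)
yellow [207.74074074 252.74537037] ((472.5251770019531, 158.4404754638672), (96.70709991455078, 96.79988098144531), 3.0703442096710205)
blue [318.48333333 221.55      ] ((551.7483520507812, -109.75833129882812), (93.26300048828125, 93.29158782958984), 4.299713134765625)
tall [171.65945946 139.74324324] 370 0.08689015211367512 720.20263671875 223.0638427734375 29.575532913208008 [0.72123499 0.22303693 0.08689015]
tall [324.9122807  211.92982456] 627 0.1044937176116385 555.554443359375 -107.56262969970703 30.72367286682129 [ 0.55539089 -0.1077597   0.10449372]
tall [118.75181422 241.66182874] 689 0.10470116030668208 498.18060302734375 331.41448974609375 32.77341842651367 [0.49752606 0.33133234 0.10470116]
tall [198.9124424  252.01996928] 651 0.10474702905705335 473.85211181640625 160.5315704345703 30.882648468017578 [0
[... 1072 characters left out ...]
5 229  18  27 223] 0.08596531763279813 [0.49602122 0.30778584 0.05182797]
mid [213.10227273 252.59090909] [205 240  13  26  88] 0.0849786553957701 [0.47298899 0.1353515  0.04922634]
mid [ 21.8627451  339.07843137] [ 12 336  22   7  51] 0.022837052187871132 [0.28022222 0.58326739 0.01681849]
[[0.046 0.045 0.042 0.041 0.042 0.041 0.039 0.034]
 [0.043 0.041 0.063 0.061 0.062 0.036 0.04  0.037]
 [0.044 0.06  0.064 0.063 0.06  0.063 0.039 1.158]
 [0.046 0.064 0.062 0.063 0.065 0.064 0.042 0.038]
 [0.041 0.063 0.06  0.063 0.065 0.059 0.043 0.041]
 [0.041 0.047 0.062 0.061 0.064 0.062 0.042 0.036]
 [0.044 0.041 0.047 0.043 0.04  0.041 0.039 0.041]
 [0.038 0.046 0.04  0.044 0.041 0.042 0.037 0.036]]
```

View pics/c1.png

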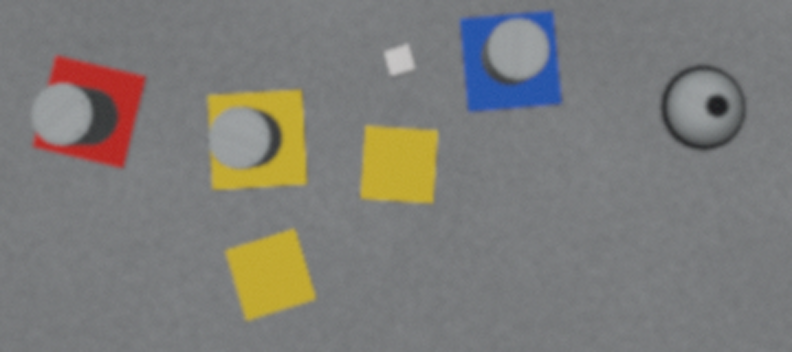

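The crop confirms it: the yellow mat at (207,254) is 97 mm across and carries a tin, and the other two are 74 mm. Next is the exact plunger position, plus a helper that turns world targets into tool shifts.

```bash
cat >> h.py <<'E'
from scipy.spatial.transform import Rotation as Ro
def go(*targets):
    from rig import robot
    o=robot.get_obs();R=Ro.from_quat(o['tool_rot'])
    print('t',round(o['time'],3),'pos',o['position'].round(4),'z axis',R.as_matrix()[:,2].round(3),'yaxis',R.as_matrix()[:,1].round(3),'F',o['ft_force'].round(2),'M',o['moment'].round(3),'w',round(o['grip_width'],4))
    for t in targets: print(t,'->cm',(R.inv().apply(np.array(t)-o['position'])*100).round(2))
E
python3 - <<'E'
from h import *
m=np.load('top0.npz');p=m['p']
g=p.max(2);k=np.zeros_like(g);k[228:250,405:427]=(g[228:250,405:427]<70)
n,l,s,ce=cv2.connectedComponentsWithStats(k)
for i in range(1,n): print('plunger',ce[i],s[i],onplane(m,ce[i],.062), [onplane(m,ce[i]+[np.sqrt(s[i][4]/np.pi),0],.062)])
ms=np.load('scene0.npz');q=ms['p'].max(2)
k=np.zeros_like(q);k[234:246,122:143]=(q[234:246,122:143]<80)
n,l,s,ce=cv2.connectedComponentsWithStats(k)
for i in range(1,n): print('scene',ce[i],s[i],onplane(ms,ce[i],.060))
go((.45,.25,.2),(.49,-.317,.2))
E
```

```text
plunger [415.77192982 237.71929825] [412 234   9   9  57] [[ 0.4989147  -0.31324407  0.062     ]] [array([[ 0.4987616 , -0.32283556,  0.062     ]])]
scene [131.44578313 240.89156627] [126 237  12   9  83] [[ 0.49720832 -0.31553774  0.06      ]]
t 0.1 pos [0.2244 0.5826 0.2217] z axis [-0.001 -0.002 -1.   ] yaxis [ 0.36   0.933 -0.002] F [-0.26 -0.6  -0.19] M [-0.015  0.022  0.017] w 0.0869
(0.45, 0.25, 0.2) ->cm [-33.02 -22.92   2.2 ]
(0.49, -0.317, 0.2) ->cm [-57.14 -74.39   2.29]
```

Call:
arm_command --pt "-5 -3.5 0 0 0" --pt "-10 -7 0 0 0" --pt "-15 -10.5 0 0 0" --pt "-20 -14 0 0 0" --pt "-25 -17.5 1 0 0" --newtons 20

```text
time: 0.72
position: [0.3963, 0.3286, 0.2129]
tool_rot: [0.183, 0.983, 0.001, 0.001]
ft_force: [1.0, -0.5, 0.1]
grip_width: 0.0448
```

```bash
python3 -c "
from h import *
go((.498,-.314,.12))"
```

```text
t 0.725 pos [0.3963 0.3286 0.2129] z axis [ 0.002  0.001 -1.   ] yaxis [0.359 0.933 0.001] F [ 1.05 -0.52  0.08] M [-0.019 -0.04   0.025] w 0.0448
(0.498, -0.314, 0.12) ->cm [-32.56 -56.33   9.25]
```

Call:
arm_command --pt "-2.9 -5 0 0 0" --pt "-5.8 -10 0 0 0" --pt "-8.7 -15 0 0 0" --pt "-11.6 -20 0 0 0" --pt "-14.5 -25 0 0 0"

```text
time: 1.35
position: [0.4404, 0.0428, 0.2125]
tool_rot: [0.183, 0.983, 0.0, 0.0]
ft_force: [0.8, -0.4, 0.4]
grip_width: 0.0016
```

Call:
arm_command --pt "-2.9 -5 0 0 0" --pt "-5.8 -10 0 0 0" --pt "-8.7 -15 0 0 0" --pt "-11.6 -20 0 0 0" --pt "-14.5 -25 0 0 0"

```text
time: 1.98
position: [0.4857, -0.2426, 0.2122]
tool_rot: [0.183, 0.983, 0.0, -0.0]
ft_force: [1.6, -0.8, 1.0]
grip_width: 0.0006
```

```bash
python3 -c "
from h import *
go((.498,-.314,.12))"
```

```text
t 1.975 pos [ 0.4857 -0.2426  0.2122] z axis [-0.     0.001 -1.   ] yaxis [0.36  0.933 0.   ] F [ 1.58 -0.81  0.97] M [ 0.073 -0.03  -0.005] w 0.0006
(0.498, -0.314, 0.12) ->cm [-3.72 -6.22  9.22]
```

Call:
arm_command --pt "-1.9 -3 4.5 0 0" --pt "-3.7 -6.2 9 0 0" --pt "-3.7 -6.2 12 0 0" --pt "-3.7 -6.2 12 0 0"

```text
time: 2.48
position: [0.496, -0.3107, 0.0897]
tool_rot: [0.183, 0.983, 0.002, -0.003]
ft_force: [0.1, -0.6, -0.3]
grip_width: 0.0005
```

```bash
python3 -c "
from h import *
go((.498,-.314,.051))
from rig import robot
p,d=robot.camera('scene');m=robot.camera_model('scene')
a=cv2.resize(p[120:300,60:300,::-1],None,fx=3,fy=3,interpolation=2);cv2.imwrite('pics/s1.png',a)"
```

```text
t 2.475 pos [ 0.496  -0.3107  0.0897] z axis [-0.005  0.005 -1.   ] yaxis [0.36  0.933 0.003] F [ 0.06 -0.6  -0.29] M [-0.013  0.003 -0.044] w 0.0005
(0.498, -0.314, 0.051) ->cm [-0.33 -0.25  3.86]
```

View pics/s1.png

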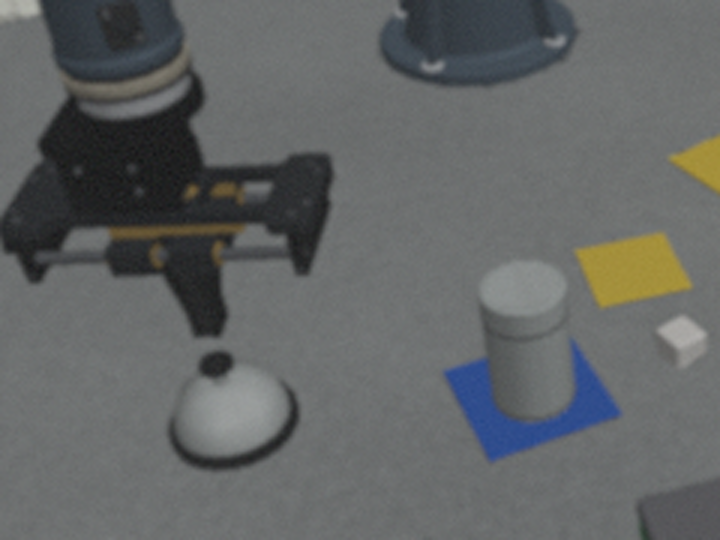

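The closed fingertips, crop (210,330), are just above the plunger at (216,365). Pressing now.

Call:
arm_command --pt "-0.3 -0.2 2.0 0 0" --pt "-0.3 -0.2 3.2 0 0" --pt "-0.3 -0.2 3.8 0 0" --pt "-0.3 -0.2 3.9 0 0" --pt "-0.3 -0.2 3.9 0 0"

```text
time: 3.15
position: [0.5009, -0.3151, 0.0544]
tool_rot: [0.183, 0.983, -0.0, 0.001]
ft_force: [0.5, 0.8, 5.5]
grip_width: 0.0004
```

Call:
arm_command --pt "0.2 0 0.2 0 0" --pt "0.2 0 0.4 0 0" --pt "0.2 0 0.4 0 0" --pt "0.2 0 0.4 0 0"

```text
time: 3.65
position: [0.5003, -0.3152, 0.0523]
tool_rot: [0.183, 0.983, -0.001, 0.003]
ft_force: [0.8, 1.0, 12.5]
grip_width: 0.0001
```

Call:
arm_command --pt "0 0 0.2 0 0" --pt "0 0 0.2 0 0" --pt "0 0 0.2 0 0"

```text
time: 4.03
position: [0.5004, -0.3152, 0.0521]
tool_rot: [0.183, 0.983, -0.001, 0.003]
ft_force: [-1.4, 3.8, 23.5]
grip_width: 0.0005
```

It's at the stop: the force climbed to 23 N with no further travel. Retreating to the blue tin.

Call:
arm_command --pt "0 0 -3 0 0" --pt "0 0 -8 0 4" --pt "0 0 -13 0 8.7"

```text
time: 4.4
position: [0.4975, -0.3135, 0.1786]
tool_rot: [0.183, 0.983, 0.0, -0.001]
ft_force: [0.9, -1.1, 0.1]
grip_width: 0.0134
```

```bash
python3 -c "
from h import *
go((.5545,-.1075,.18))"
```

```text
t 4.4 pos [ 0.4975 -0.3135  0.1786] z axis [-0.002  0.001 -1.   ] yaxis [0.359 0.933 0.001] F [ 0.88 -1.08  0.08] M [-0.045 -0.037 -0.028] w 0.0134
(0.5545, -0.1075, 0.18) ->cm [ 2.09 21.27 -0.13]
```

Call:
arm_command --pt "0.5 5.3 0 0 8.7" --pt "1 10.6 0 0 8.7" --pt "1.5 16 0 0 8.7" --pt "2.1 21.3 0 0 8.7" --pt "2.1 21.3 0 0 8.7"

```text
time: 5.03
position: [0.5548, -0.1039, 0.1774]
tool_rot: [0.18, 0.984, 0.0, -0.001]
ft_force: [1.0, -0.6, -0.5]
grip_width: 0.0623
```

```bash
python3 -c "
from h import *
from rig import robot
go((.5545,-.1075,.06))
m=robot.camera_model('wrist')
p,d=robot.camera('wrist');C=cloud(m,d)
cv2.imwrite('pics/w1.png',p[:,:,::-1])
Z=C[:,:,2];k=((Z>.095)&(Z<.115)&(d>0)).astype(np.uint8)
n,l,s,ce=cv2.connectedComponentsWithStats(k)
for i in range(1,n):
  if s[i][4]>300:
    c=cv2.findContours((l==i).astype(np.uint8),0,1)[0][0];P=onplane(m,c[:,0],.104)
    print(ce[i],s[i],cv2.minEnclosingCircle(P[:,:2].astype(np.float32)*1000),np.median(C[l==i],0))
"
```

```text
t 5.025 pos [ 0.5548 -0.1039  0.1774] z axis [-0.002  0.001 -1.   ] yaxis [0.354 0.935 0.001] F [ 0.99 -0.63 -0.49] M [ 0.034  0.018 -0.001] w 0.0623
(0.5545, -0.1075, 0.06) ->cm [-0.12 -0.36 11.74]
[274.93964878 217.06777146] [ 239  182   73   71 4043] ((552.0331420898438, -108.76203918457031), 30.39756202697754) [ 0.5508543  -0.10831811  0.10464083]
```

View pics/w1.png

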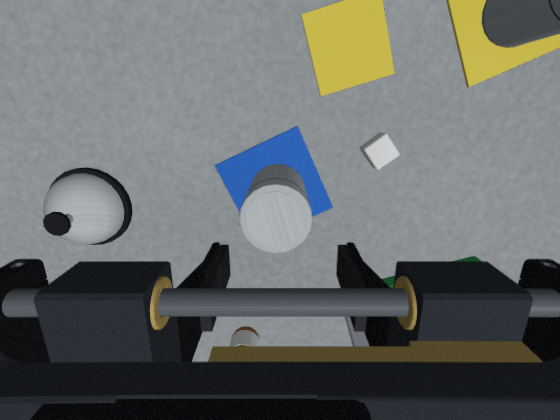

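Call:
arm_command --pt "0 -0.4 2 0 8.7" --pt "0 -0.4 4 0 8.7" --pt "0 -0.4 7 0 8.7" --pt "0 -0.4 10 0 8.7" --pt "0 -0.4 11.7 0 8.7"

```text
time: 5.7
position: [0.5528, -0.1128, 0.0591]
tool_rot: [0.184, 0.983, 0.0, -0.001]
ft_force: [0.1, -1.0, -0.3]
grip_width: 0.0867
```

```bash
python3 -c "
from h import *
go((.553,-.108,.06))"
```

```text
t 5.7 pos [ 0.5528 -0.1128  0.0591] z axis [-0.002  0.001 -1.   ] yaxis [ 0.361  0.932 -0.   ] F [ 0.07 -1.01 -0.3 ] M [-0.042  0.003 -0.018] w 0.0867
(0.553, -0.108, 0.06) ->cm [ 0.15  0.45 -0.09]
```

Call:
arm_command --pt "0.1 0.4 0 0 8.7" --pt "0.1 0.4 0 0 5" --pt "0.1 0.4 0 0 5" --pt "0.1 0.4 0 0 5" --pt "0.1 0.4 0 0 5" --newtons 40

```text
time: 6.32
position: [0.5548, -0.1084, 0.0614]
tool_rot: [0.182, 0.983, -0.001, 0.001]
ft_force: [-1.4, -3.7, 3.3]
grip_width: 0.0594
```

Call:
arm_command --pt "0 0 0 0 5" --pt "0 0 0 0 5"

```text
time: 6.58
position: [0.5548, -0.1084, 0.0614]
tool_rot: [0.183, 0.983, -0.001, 0.001]
ft_force: [-1.7, -3.5, 5.5]
grip_width: 0.0594
```

```bash
python3 -c "
from h import *
go((.553,-.108,.06))"
```

```text
t 6.575 pos [ 0.5548 -0.1084  0.0614] z axis [ 0.001 -0.002 -1.   ] yaxis [ 0.359  0.933 -0.001] F [-1.72 -3.48  5.51] M [-0.624  0.337  0.002] w 0.0594
(0.553, -0.108, 0.06) ->cm [ 0.19 -0.03  0.14]
```

Gripped at 59 mm. Lifting 6 cm and weighing.

Call:
arm_command --pt "0 0 -2 0 5" --pt "0 0 -4 0 5" --pt "0 0 -6 0 5" --pt "0 0 -6 0 5" --pt "0 0 -6 0 5"

```text
time: 7.2
position: [0.5532, -0.1068, 0.1192]
tool_rot: [0.183, 0.983, 0.001, -0.001]
ft_force: [0.2, -0.1, -6.6]
grip_width: 0.0593
```

Call:
arm_command --pt "0 0 0 0 5" --pt "0 0 0 0 5"

```text
time: 7.45
position: [0.5539, -0.1073, 0.1197]
tool_rot: [0.183, 0.983, 0.0, -0.001]
ft_force: [0.3, -0.9, -5.3]
grip_width: 0.0594
```

```bash
cat > w.py <<'E'
from rig import robot
import numpy as np,cv2,sys
F=[]
for i in range(6):
    p,d=robot.camera('scene');o=robot.get_obs();F.append(np.r_[o['ft_force'],o['joint_torque'][1:3]])
F=np.array(F);print(o['time'],F.mean(0).round(2),F.std(0).round(2),o['position'],o['grip_width'])
cv2.imwrite(sys.argv[1],cv2.resize(p[80:300,60:480,::-1],None,fx=1.9,fy=1.9))
E
python3 w.py pics/l1.png
```

```text
7.75 [ -0.11  -0.31  -5.75 -44.62 -13.88] [0.61 0.31 0.49 0.01 0.03] [ 0.55436808 -0.10754228  0.12048257] 0.059408304936412526
```

View pics/l1.png

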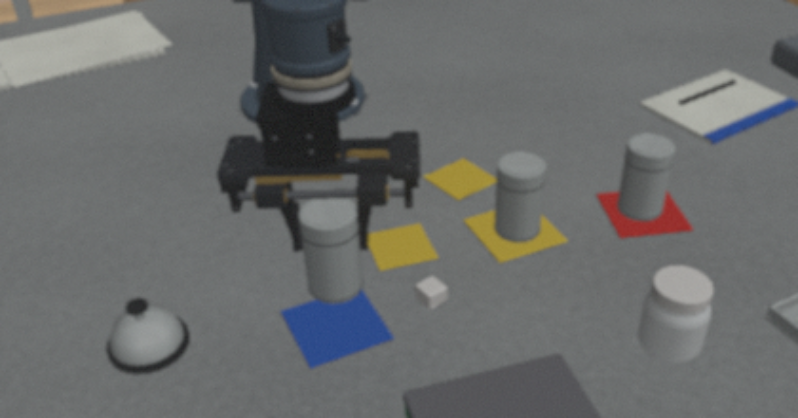

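The blue tin weighs about 5.75 N, upright and clear of its mat (crop (333,250)). Setting it back down.

Call:
arm_command --pt "0 0 2.5 0 5" --pt "0 0 4.5 0 5" --pt "0 0 5.6 0 5" --pt "0 0 5.9 0 5" --pt "0 0 6 0 5"

```text
time: 8.38
position: [0.5542, -0.1075, 0.0614]
tool_rot: [0.183, 0.983, -0.0, -0.0]
ft_force: [-3.6, 0.7, 3.7]
grip_width: 0.0592
```

Call:
arm_command --pt "0 0 0 0 5" --pt "0 0 0 0 5"

```text
time: 8.62
position: [0.5543, -0.1075, 0.0614]
tool_rot: [0.183, 0.983, -0.0, 0.0]
ft_force: [-3.5, 1.0, 3.5]
grip_width: 0.0597
```

Standing on the mat (upward force, height matches). Opening.

Call:
arm_command --pt "0 0 0 0 8.7" --pt "0 0 0 0 8.7" --pt "0 0 0 0 8.7" --pt "0 0 0 0 8.7"

```text
time: 9.12
position: [0.5548, -0.1077, 0.0606]
tool_rot: [0.183, 0.983, -0.0, 0.0]
ft_force: [-0.7, -0.0, -1.1]
grip_width: 0.085
```

Call:
arm_command --pt "0 0 -3 0 8.7" --pt "0 0 -7 0 8.7" --pt "0 0 -12 0 8.7"

```text
time: 9.5
position: [0.5537, -0.1073, 0.1808]
tool_rot: [0.183, 0.983, 0.0, -0.001]
ft_force: [-0.1, 0.1, -0.6]
grip_width: 0.087
```

```bash
python3 -c "
from h import *
go((.474,.1605,.178))"; python3 w.py pics/l2.png
```

```text
t 9.5 pos [ 0.5537 -0.1073  0.1808] z axis [-0.002  0.001 -1.   ] yaxis [0.36  0.933 0.   ] F [-0.08  0.08 -0.58] M [ 0.006 -0.043 -0.015] w 0.087
(0.474, 0.1605, 0.178) ->cm [17.07 22.12  0.32]
9.8 [  0.34   0.4    0.82 -38.75 -14.35] [0.74 0.47 1.42 5.32 2.57] [ 0.55344013 -0.10719126  0.1794988 ] 0.08675498594708264
```

View pics/l2.png

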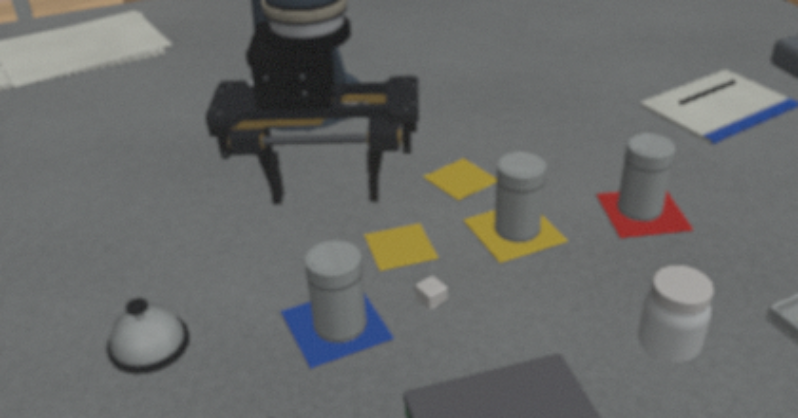

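The blue tin is standing at crop (335,290). Moving to the yellow mat.

Call:
arm_command --pt "3.5 4.5 0 0 8.7" --pt "7 9 0 0 8.7" --pt "10.5 13.5 0 0 8.7" --pt "14 18 0 0 8.7" --pt "17.1 22.1 0 0 8.7"

```text
time: 10.42
position: [0.4723, 0.1617, 0.1789]
tool_rot: [0.183, 0.983, -0.0, -0.002]
ft_force: [0.7, 0.2, -0.2]
grip_width: 0.0871
```

Call:
arm_command --pt "0 0 0 0 8.7" --pt "0 0 0 0 8.7"

```text
time: 10.68
position: [0.4739, 0.1599, 0.1795]
tool_rot: [0.182, 0.983, -0.001, -0.001]
ft_force: [0.9, 0.3, 0.1]
grip_width: 0.0869
```

```bash
cat > wr.py <<'E'
from h import *
from rig import robot
import sys
m=robot.camera_model('wrist')
p,d=robot.camera('wrist');C=cloud(m,d)
cv2.imwrite(sys.argv[1],p[:,:,::-1])
Z=C[:,:,2];k=((Z>.095)&(Z<.115)&(d>0)).astype(np.uint8)
n,l,s,ce=cv2.connectedComponentsWithStats(k)
for i in range(1,n):
  if s[i][4]>300:
    c=cv2.findContours((l==i).astype(np.uint8),0,1)[0][0];P=onplane(m,c[:,0],.104)
    print(ce[i],s[i],cv2.minEnclosingCircle(P[:,:2].astype(np.float32)*1000))
go(*[eval(a) for a in sys.argv[2:]])
E
python3 wr.py pics/w2.png "(.4735,.1605,.061)"
```

```text
[499.05880039 164.64287119] [ 456  127   86   77 5085] ((493.7613830566406, 331.4115295410156), 32.55134582519531)
[282.17088294 212.0483631 ] [ 246  177   73   71 4032] ((469.83709716796875, 161.82400512695312), 30.503013610839844)
t 10.725 pos [0.4743 0.1593 0.1797] z axis [-0.001 -0.001 -1.   ] yaxis [ 0.36   0.933 -0.001] F [-0.02 -0.67  0.74] M [-0.047  0.061 -0.014] w 0.0869
(0.4735, 0.1605, 0.061) ->cm [ 0.1   0.09 11.87]
```

View pics/w2.png

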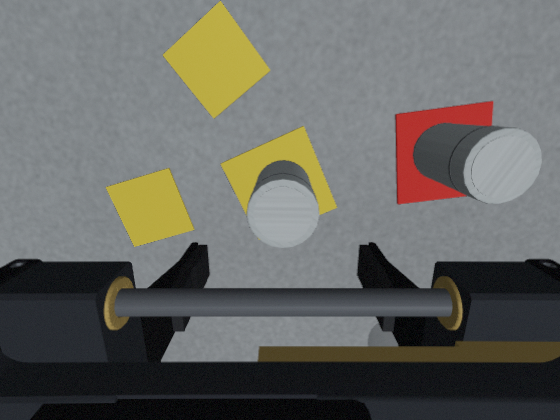

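The yellow-mat tin (282,212) is centred between the open fingers. Descending.

Call:
arm_command --pt "0.2 0.1 4 0 8.7" --pt "0.2 0.1 7.5 0 8.7" --pt "0.2 0.1 10.5 0 8.7" --pt "0.2 0.1 11.8 0 8.7" --pt "0.2 0.1 11.8 0 8.7"

```text
time: 11.35
position: [0.4728, 0.1608, 0.0619]
tool_rot: [0.184, 0.983, -0.0, -0.001]
ft_force: [-1.0, 0.6, -0.2]
grip_width: 0.0872
```

Call:
arm_command --pt "0 0 0 0 5" --pt "0 0 0 0 5" --pt "0 0 0 0 5" --pt "0 0 0 0 5" --pt "0 0 0 0 5"

```text
time: 11.98
position: [0.4729, 0.1618, 0.0631]
tool_rot: [0.183, 0.983, 0.0, 0.0]
ft_force: [-0.2, -1.3, 6.4]
grip_width: 0.0593
```

Call:
arm_command --pt "0 0 -2 0 5" --pt "0 0 -4 0 5" --pt "0 0 -6 0 5" --pt "0 0 -6 0 5" --pt "0 0 -6 0 5"

```text
time: 12.6
position: [0.4721, 0.1618, 0.1218]
tool_rot: [0.183, 0.983, -0.0, -0.001]
ft_force: [-0.4, -0.6, -2.4]
grip_width: 0.0593
```

```bash
python3 w.py pics/l3.png
```

```text
12.9 [  0.05   0.18  -2.01 -37.84 -11.25] [0.3  0.29 0.4  0.14 0.06] [0.47242068 0.1617671  0.12194185] 0.05946140935766167
```

View pics/l3.png

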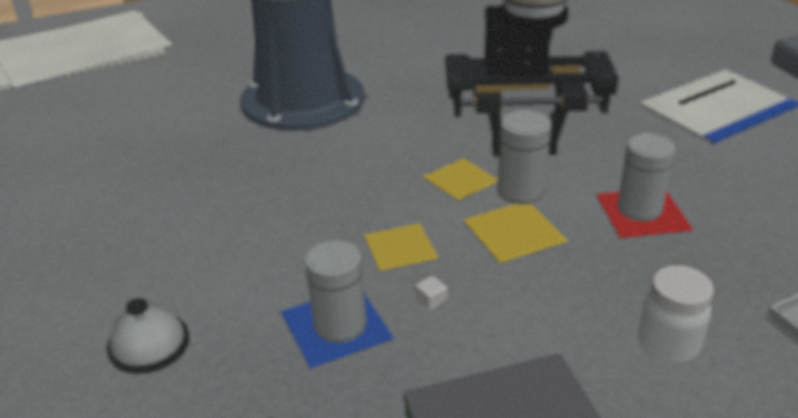

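The yellow tin weighs about 2.0 N, upright and clear of the mat. Lowering it back.

Call:
arm_command --pt "0 0 2.5 0 5" --pt "0 0 4.5 0 5" --pt "0 0 5.6 0 5" --pt "0 0 5.9 0 5" --pt "0 0 6 0 5"

```text
time: 13.52
position: [0.4723, 0.1617, 0.0632]
tool_rot: [0.183, 0.983, -0.0, -0.0]
ft_force: [-2.3, -1.6, 8.2]
grip_width: 0.0593
```

Call:
arm_command --pt "0 0 0 0 5" --pt "0 0 0 0 5"

```text
time: 13.78
position: [0.473, 0.1618, 0.0631]
tool_rot: [0.183, 0.983, 0.0, 0.0]
ft_force: [-0.8, -0.8, 2.9]
grip_width: 0.0593
```

Call:
arm_command --pt "0 0 0 0 8.7" --pt "0 0 0 0 8.7" --pt "0 0 0 0 8.7" --pt "0 0 0 0 8.7"

```text
time: 14.28
position: [0.4729, 0.1618, 0.0625]
tool_rot: [0.183, 0.983, 0.0, 0.0]
ft_force: [0.4, -0.7, 0.6]
grip_width: 0.0853
```

Call:
arm_command --pt "0 0 -3 0 8.7" --pt "0 0 -7 0 8.7" --pt "0 0 -12 0 8.7"

```text
time: 14.65
position: [0.472, 0.1617, 0.183]
tool_rot: [0.183, 0.983, -0.0, -0.001]
ft_force: [0.6, -0.4, -0.1]
grip_width: 0.0868
```

```bash
python3 -c "
from h import *
go((.496,.3314,.18))"
```

```text
t 14.65 pos [0.472  0.1617 0.183 ] z axis [-0.002 -0.    -1.   ] yaxis [ 0.36   0.933 -0.001] F [ 0.58 -0.38 -0.06] M [ 0.062 -0.026 -0.026] w 0.0868
(0.496, 0.3314, 0.18) ->cm [ 3.86 16.7   0.29]
```

Call:
arm_command --pt "1.2 5.5 0 0 8.7" --pt "2.4 11 0 0 8.7" --pt "3.9 16.7 0 0 8.7" --pt "3.9 16.7 0 0 8.7" --pt "3.9 16.7 0 0 8.7"

```text
time: 15.28
position: [0.4956, 0.3312, 0.182]
tool_rot: [0.182, 0.983, -0.001, -0.001]
ft_force: [0.2, 0.1, -0.4]
grip_width: 0.0867
```

```bash
python3 wr.py pics/w3.png "(.496,.3314,.061)"; python3 w.py pics/l4.png
```

```text
[284.78995667 213.57328575] [ 250  179   71   70 3923] ((494.35333251953125, 334.10394287109375), 30.5322265625)
[ 91.14425532 244.87914894] [  55  223   76   39 2350] ((468.6181945800781, 167.1740264892578), 32.278076171875)
t 15.325 pos [0.4957 0.3306 0.1821] z axis [-0.002 -0.001 -1.   ] yaxis [ 0.36   0.933 -0.002] F [ 0.16 -0.57  0.48] M [ 0.005 -0.061 -0.006] w 0.087
(0.496, 0.3314, 0.061) ->cm [-1.000e-02  1.000e-01  1.211e+01]
15.625 [ 1.200e-01  9.000e-02 -2.000e-02 -4.243e+01 -1.579e+01] [0.6  0.26 0.47 0.04 0.05] [0.49662644 0.33071161 0.18266537] 0.08687385982086424
```

View pics/w3.png

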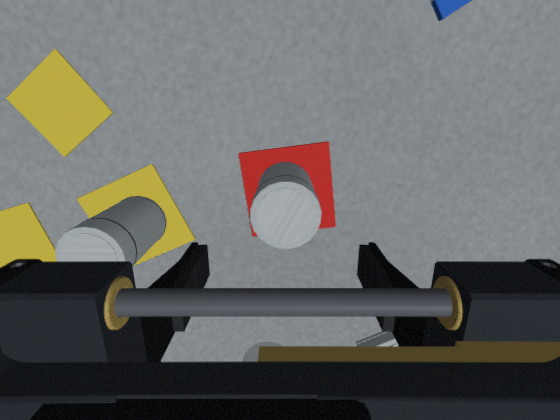

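View pics/l4.png

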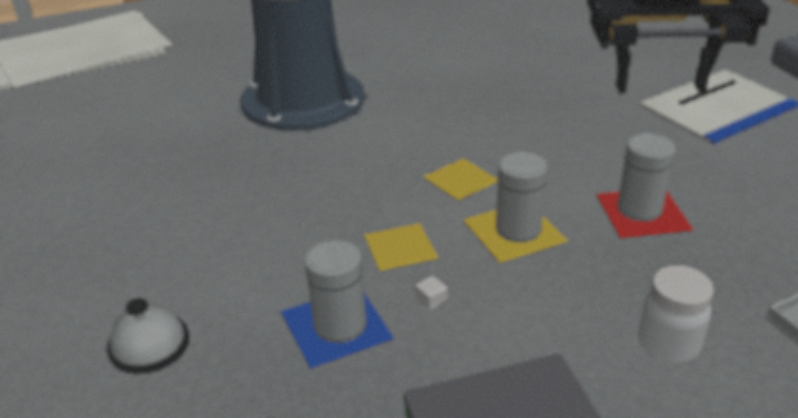

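The yellow tin is standing again, and the red-mat tin (285,214) is centred between the fingers. The baseline force here is 0 N. Descending with a small +y correction.

Call:
arm_command --pt "0 0.2 4 0 8.7" --pt "0 0.2 7.5 0 8.7" --pt "0 0.2 10.7 0 8.7" --pt "0 0.2 12 0 8.7" --pt "0 0.2 12 0 8.7"

```text
time: 16.25
position: [0.4969, 0.3332, 0.062]
tool_rot: [0.183, 0.983, -0.0, -0.001]
ft_force: [-0.4, -0.1, 0.4]
grip_width: 0.0867
```

Call:
arm_command --pt "0 0 0 0 5" --pt "0 0 0 0 5" --pt "0 0 0 0 5" --pt "0 0 0 0 5" --pt "0 0 0 0 5"

```text
time: 16.88
position: [0.4973, 0.3335, 0.0632]
tool_rot: [0.183, 0.983, 0.0, 0.0]
ft_force: [-0.8, -2.0, 5.3]
grip_width: 0.0595
```

Call:
arm_command --pt "0 0 -2 0 5" --pt "0 0 -4 0 5" --pt "0 0 -6 0 5" --pt "0 0 -6 0 5" --pt "0 0 -6 0 5"

```text
time: 17.5
position: [0.4964, 0.3333, 0.1215]
tool_rot: [0.183, 0.983, -0.0, -0.001]
ft_force: [0.2, 0.1, -2.5]
grip_width: 0.0592
```

```bash
python3 w.py pics/l5.png
```

```text
17.8 [-4.000e-02  9.000e-02 -2.640e+00 -4.565e+01 -1.426e+01] [0.58 0.64 0.63 0.18 0.09] [0.49679865 0.33339407 0.12183666] 0.058958178295050075
```

View pics/l5.png

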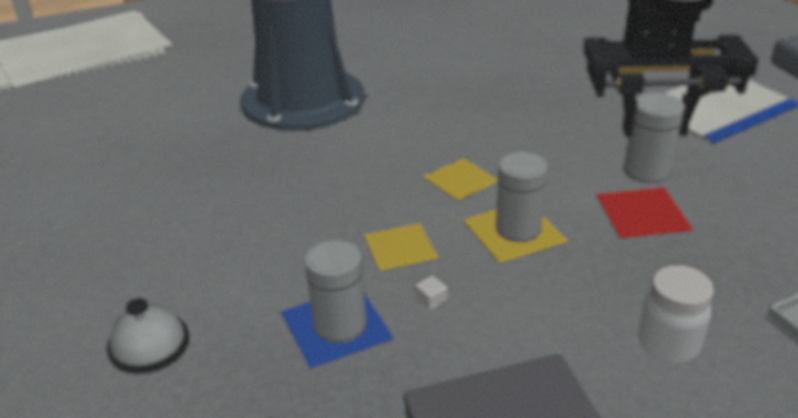

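The red tin weighs about 2.6 N, so the weights are blue 5.75, yellow 2.0 and red 2.6 N. Blue is the heaviest. Setting red back.

Call:
arm_command --pt "0 0 2.5 0 5" --pt "0 0 4.5 0 5" --pt "0 0 5.6 0 5" --pt "0 0 5.9 0 5" --pt "0 0 6 0 5"

```text
time: 18.42
position: [0.4971, 0.3335, 0.0632]
tool_rot: [0.183, 0.983, -0.0, -0.0]
ft_force: [-2.3, -1.3, 4.5]
grip_width: 0.0591
```

Call:
arm_command --pt "0 0 0 0 5" --pt "0 0 0 0 5"

```text
time: 18.68
position: [0.4977, 0.3338, 0.0632]
tool_rot: [0.183, 0.983, 0.0, 0.001]
ft_force: [0.1, 0.5, 1.4]
grip_width: 0.0592
```

Call:
arm_command --pt "0 0 0 0 8.7" --pt "0 0 0 0 8.7" --pt "0 0 0 0 8.7" --pt "0 0 0 0 8.7"

```text
time: 19.18
position: [0.4972, 0.3336, 0.0625]
tool_rot: [0.183, 0.983, 0.0, 0.0]
ft_force: [-0.4, -0.1, -0.6]
grip_width: 0.0852
```

Call:
arm_command --pt "0 0 -3 0 8.7" --pt "0 0 -7 0 8.7" --pt "0 0 -12 0 8.7"

```text
time: 19.55
position: [0.4964, 0.3332, 0.1828]
tool_rot: [0.183, 0.983, -0.001, -0.001]
ft_force: [0.2, 0.0, -0.3]
grip_width: 0.0868
```

```bash
python3 -c "
from h import *
go((.554,-.1075,.18))"
```

```text
t 19.55 pos [0.4964 0.3332 0.1828] z axis [-0.002 -0.001 -1.   ] yaxis [ 0.36   0.933 -0.002] F [ 0.24  0.01 -0.31] M [ 0.005 -0.044 -0.013] w 0.0868
(0.554, -0.1075, 0.18) ->cm [-21.23 -39.05   0.31]
```

Call:
arm_command --pt "-2.7 -4.9 0 0 8.7" --pt "-5.4 -9.8 0 0 8.7" --pt "-8.1 -14.7 0 0 8.7" --pt "-10.8 -19.6 0 0 8.7" --pt "-13.5 -24.5 0 0 8.7"

```text
time: 20.18
position: [0.5352, 0.0546, 0.1827]
tool_rot: [0.183, 0.983, 0.0, 0.0]
ft_force: [1.2, 0.7, -0.8]
grip_width: 0.0866
```

Call:
arm_command --pt "-2.7 -4.9 0 0 8.7" --pt "-5.4 -9.8 0 0 8.7" --pt "-7.7 -14.5 0 0 8.7" --pt "-7.7 -14.5 0 0 8.7" --pt "-7.7 -14.5 0 0 8.7"

```text
time: 20.8
position: [0.5542, -0.1063, 0.1823]
tool_rot: [0.183, 0.983, 0.0, -0.001]
ft_force: [-1.0, -0.7, 0.5]
grip_width: 0.0872
```

```bash
python3 wr.py pics/w4.png "(.554,-.1075,.061)"
```

```text
[280.68662062 213.65822461] [ 245  179   72   70 3909] ((551.824462890625, -106.62866973876953), 30.40003204345703)
t 20.85 pos [ 0.5541 -0.1056  0.1823] z axis [-0.001  0.001 -1.   ] yaxis [0.359 0.933 0.   ] F [1.15 0.26 1.38] M [ 0.016 -0.02   0.033] w 0.0871
(0.554, -0.1075, 0.061) ->cm [-0.07 -0.19 12.13]
```

View pics/w4.png

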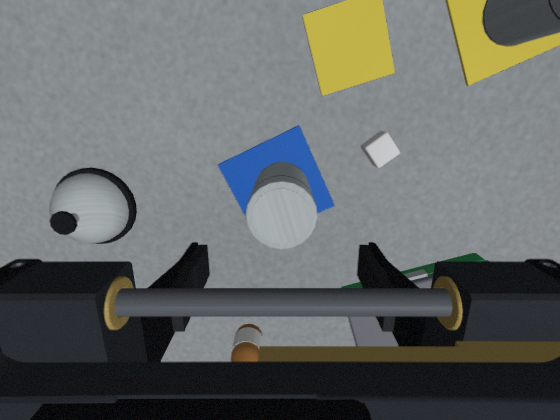

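The tin (281,214) is centred. Descend, grip, lift.

Call:
arm_command --pt "0 -0.1 4 0 8.7" --pt "0 -0.1 7.5 0 8.7" --pt "0 -0.1 10.7 0 8.7" --pt "0 -0.1 12 0 8.7" --pt "0 -0.1 12 0 8.7"

```text
time: 21.48
position: [0.554, -0.1064, 0.0621]
tool_rot: [0.182, 0.983, 0.0, -0.001]
ft_force: [0.1, -0.3, 0.6]
grip_width: 0.0868
```

Call:
arm_command --pt "0 0 0 0 5" --pt "0 0 0 0 5" --pt "0 0 0 0 5" --pt "0 0 0 0 5" --pt "0 0 0 0 5"

```text
time: 22.1
position: [0.5547, -0.1079, 0.0632]
tool_rot: [0.183, 0.983, -0.0, 0.0]
ft_force: [-1.1, -1.2, 5.5]
grip_width: 0.0592
```

Call:
arm_command --pt "0 0 -3 0 5" --pt "0 0 -7 0 5" --pt "0 0 -11 0 5" --pt "0 0 -15 0 5" --pt "0 0 -19 0 5"

```text
time: 22.72
position: [0.5528, -0.1068, 0.252]
tool_rot: [0.183, 0.983, 0.001, -0.002]
ft_force: [0.6, 0.5, -6.2]
grip_width: 0.0593
```

Call:
arm_command --pt "0 0 0 0 5" --pt "0 0 0 0 5" --pt "0 0 0 0 5" --pt "0 0 0 0 5"

```text
time: 23.22
position: [0.5535, -0.1072, 0.2507]
tool_rot: [0.183, 0.983, 0.0, -0.002]
ft_force: [0.3, 0.8, -6.0]
grip_width: 0.059
```

```bash
python3 w.py pics/l6.png
python3 - <<'E'
from h import *
from rig import robot
p,d=robot.camera('top');m=robot.camera_model('top');C=cloud(m,d);Z=C[:,:,2]
cv2.imwrite('pics/t6.png',p[:,:,::-1])
n,l,s,ce=cv2.connectedComponentsWithStats(((Z>.095)&(Z<.115)&(d>0)).astype(np.uint8))
for i in range(1,n):
    if s[i][4]>200:print(ce[i],s[i][4],np.median(C[l==i],0))
E
```

```text
23.525 [  0.15  -0.07  -5.58 -41.59 -19.33] [0.54 0.29 0.32 0.03 0.04] [ 0.554366   -0.10756676  0.25239636] 0.05902402954296796
[117.69565217 241.31055901] 644 [0.49920633 0.33319067 0.10501394]
[197.70393701 251.73070866] 635 [0.47428444 0.16280358 0.10466289]
```

View pics/l6.png

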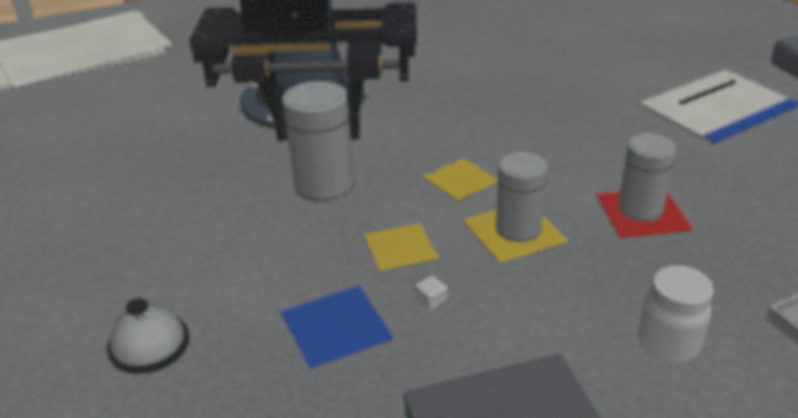

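```bash
python3 -c "
from rig import robot
print(robot.hand_in())"
```

```text
the job is handed in; nothing more can be done
None
```

I've handed in the job with the heaviest tin, from the blue mat, held up and still in the gripper; no verdict was reported.

- **Bell:** I pressed the plunger to its stop. The force rose from 12.5 to 23.5 N with only about 0.2 mm more movement.
- **Weighing:** I lifted the tins in the order blue, yellow, red, about 6 cm each. They weighed about 5.75 N, 2.0 N and 2.6 N, so the blue-mat tin is clearly the heaviest. Each was set back on its own mat before the next lift.
- **Final hold:** The tin's base is about 19 cm above the bench. It looks upright in the scene view, and the wrist force reads 5.6 N, which matches its earlier weighing.
- **Other tins and bystanders:** The last top view has the other two tins standing on their mats, within about 2 mm of where they began. The bystanders I could see in the last scene view had not moved; the dropper bottle and dish stack were outside that crop, and I did not measure any of them.

None of the checks failed. The wrist and top cameras differed by 2–4 mm on the tin positions, which was too little to affect the grasps.

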